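Clamp the cutter in its marking nest, then open the clamp

ROBOT

A 7-joint arm with a two-finger parallel gripper is mounted at the origin on a cart in front of the work surface, level with it; the furniture and walls round the work are solid. World frame = base frame: x ahead of the robot, y to its left, z up, the work surface at z = 0. Lengths are in m, angles in rad, forces in N, time in s.
With the tool pointing down it reaches from about 0.4 to 0.85 m from the base axis. Payload 10.4 kg.
Tool frame: the origin (TCP) lies midway between the tips of the shut fingers; the grasp point (between the pads) lies arm.pinch_z behind it (arm.pinch_z is the distance from the TCP to the grasp point, in m); z points along the fingers, y is the line along which they close (so a half turn about z gives the same grasp; the last joint's range is limited). The gripper opens to 87 mm and grips with 3 to 60 N. Pads are 19 mm wide; open, the fingers measure 117 mm over their backs; the gripper's body (75 mm by 190 mm) begins 51 mm behind the grasp point.
Start: joints at [1.216, 0.332, -0.065, 1.46, 0.022, 1.35, -0.088], TCP at [0.204, -0.591, 0.223] pointing down, gripper open.
Joint ranges: [-2.6, 2.6], [-0.5, 2.12], [-1.47, 1.34], [0.16, 2.42], [-1.27, 4.41], [0.06, 2.06], [-2.6, 2.6]. Speed limits (rad/s): [2.22, 2.22, 2.79, 2.79, 3.14, 3.14, 3.14].

INTERFACE

Orientations are given as a rotation vector (axis times angle).
In Python, from rig import status, vision, arm gives the robot as it stands.
- The arm moves only by the tool step_arm, never from a script. Its argument "series" is a list that holds one entry, the list of rows, each a list of 7 numbers: the shift along the tool's x, y, z in mm, then the turn, a rotation vector about the tool's x, y, z in degrees, then the finger opening in mm, from 0 to 87. In form: [[[dx, dy, dz, ax, ay, az, claw], ...]]. A call has 1 to 12 rows; each row shifts and turns the commanded pose from where the row before left it, along the tool's axes as they then stand; what a row does not reach is not made up. A row lasts 1/8 s, in which the tool goes at most 62.5 mm and 10.7 degrees, less where a joint would pass 70% of its speed; a pose out of reach is approached as far as the arm can. A call is refused whole if a number of a shift passes 62.5 or a number of a turn 10.7, either way. A call with a gripper value outside its range is refused whole. The fingers move at their own pace and stop on an object; "newtons" is the grip in N (left out, the last holds). Time passes only in rows, so rows that do not move let the fingers close. It gives the time, the measured TCP pose, the force, the opening and the grip force at its end, in the units of the state.
- status.get_obs(): the state, without advancing time (a new reading comes with each control period).
- vision.camera(name): name is "scene" or "top" or "wrist"; returns a dict with "frame" (384x512x3 uint8, red, green, blue), "range_z" (384x512 float32, m along the optical axis (not along the pixel's ray), 0 where there is no reading), "vertical_fov" (degrees; the focal length in pixels is half the picture's height over the tangent of half this angle, whatever the lens; pixels are square), "cx", "cy" (the principal point, pixels), "R" (3x3) and "t" (3): a world point X has camera coordinates R X + t; the wrist camera has in their place "mount" (4x4, takes a point from camera to tool coordinates, whose origin is the TCP and whose axes are the flange's). Camera axes: x right, y down, z forward; pixel columns grow to the right and rows downward; lengths in m; the calibration is good to about 2 mm. A picture is of the moment at which its call begins: read the wrist's pose just before it.
- arm.close_job(): hands the job in; it is judged then, once.
The state is a dict: "clock": time; "joint_pos": joint angles; "joint_velocities": joint speeds; "effort": joint torques, N m; "eef_pos": TCP position; "ee_rot": TCP orientation; "contact_force": force on the tool from outside, world axes, zero at the start; "torque": the same for the moment, N m; "width": opening from 0.0 (shut) to 1.0 (fully open); "gripper_force": force on a finger pad.
Only numpy, scipy, OpenCV 4.12 (cv2) and the standard library are available. Lean on these libraries where they do the work, as an engineer would, in place of code of your own. Each camera call takes 0.05 s, during which the arm holds its last target. There are 200 camera calls.

TASK

Two marking nests with red-handled toggle clamps stand on the laser desk, and one of them holds a cutter with a green cap. Seat that cutter: swing its clamp over by the red ball until it locks down on the green cap, then swing the clamp all the way back open and let go. Leave the cutter lying in its nest, and leave the clamp of the empty nest alone.

Things in the scene. Friction and masses are not known exactly. Their poses are not given: they have to be found in the camera images.
- loaded_handle (a joint): Angle (rad) of the red clamp handle on the nest that holds the cutter. 0 = fully open (laid back away from the nest, 20 deg above level), 1.396 = fully closed (upright, leaning 10 deg to the nest), with a stop at both ends, where it rests by itself; takes up to 6 N at the ball. A linkage brings the arm from upright down to level; past dead centre, 1.31, it is locked.
- loaded_ball (a point): Centre of the red ball, 26 mm across, at the end of that handle. Grip it from above, fingers on its two sides along the hinge axis; pointing straight down they can carry it along its arc (radius 88 mm about loaded_hinge) while it turns between them. Stem 9 mm thick, red sleeve 15 mm. Height over the desk: 62 mm open, 119 mm closed.
- loaded_hinge (a point): Pivot of that handle, 32 mm above the desk. Fixture axes: z up, y along the hinge axis, x towards the nest. At handle angle q the ball is at x = 88*cos(160deg - q), z = 88*sin(160deg - q) mm from here (open -83, 30; closed 15, 87). Base plate 150 x 96 x 10 mm, x = -30 to 120; clamp body 52 mm high over the desk; the open arm stands 120 mm high, x = 10 to 55.
- cutter: Small cutter lying flat, with a green moulded cap: 49 x 18 x 13 mm over all; loose, 30 g. It lies in the grey nest pocket (54 x 22 mm, 7 mm deep, floor 14 mm above the desk). Origin at the middle of its length, at the underside; x along it towards the cap, whose centre is at x = +14 mm; z up.
- loaded_pad: Black rubber pad, 15 mm in diameter, sprung (about 1 N per mm), at the end of the clamp arm of that same nest. Its origin is the arm's own pivot, 45 mm above the desk, not the pad's face. Closed, it presses on the green cap with 2 to 3 N.
- empty_handle (a joint): Handle angle (rad) of the other, identical clamp, whose nest is empty; same meaning. Leave it as it is (open).
- empty_hinge (a point): Pivot of that other clamp's handle, 32 mm above the desk; same frame and layout as loaded_hinge.
- loaded_nest (a point): Middle of the spot under the clamp pad, on the pocket floor of the nest that holds the cutter, 14 mm above the desk; same axes as loaded_hinge. The cutter's origin lies at y = -14 mm from it. Behind both nests the laser's blue beam arm and head hang 0.29 to 0.48 m over the desk from x = 0.54 on (robot frame, x ahead): keep the wrist in front of them.

How it is judged:
On the way, in this order (a step that is already met when the one before it is completed fails the run):
1. the clamp is locked down on the cutter: its handle past dead centre and its pad pressing on the cutter (value of joint loaded_handle above 1.31 rad and contact force between loaded_pad and cutter above 1 N), for 0.2 s.
2. the clamp is open again (value of joint loaded_handle below 0.2 rad), for 0.2 s.
At the end, for the whole second after the job is handed in: Loaded clamp was locked on the cutter (handle over 1.31 rad, pad over 1 N) and is open again (under 0.2 rad); the cutter rests in its nest (within 22 mm of the spot under the pad, under 6 mm above the pocket floor, tilt under 10 degrees); the empty nest's handle is under 0.3 rad (value of joint loaded_handle below 0.2 rad and horizontal distance between cutter and loaded_nest below 0.022 m and z of cutter in the frame of loaded_nest below 0.006 m and angle between cutter's own z axis and vertical below 0.17 rad and linear speed of cutter below 0.02 m/s and value of joint empty_handle below 0.3 rad); the robot touches nothing.
It fails at once if the clamp of the empty nest is swung (value of joint empty_handle above 0.3 rad).
It fails at once if the cutter is taken out of its nest (distance between cutter and loaded_nest above 0.04 m).
It also fails if it takes over 45 s, if anything falls off the work surface, if the arm or the gripper's body presses on something with over 40 N, if the wrist force passes 120 N, or if a joint passes its speed limit or range.

## Working session

There is one attempt and no reset: what is moved stays moved. The work goes in short steps, Python scripts to look and compute and a tool call to move; the robot and the scene stay as the last step left them, time stands still between calls to the robot, and variables do not carry over. Pictures are saved under pics/ and viewed, at most 10 in all, crops included, and the job is handed in when it is done.

Besides the shell and the picture viewer there is one more tool, called after "Emit:" by a JSON object that holds its "api" and its "payload". step_arm: Moves the arm, as the interface text tells. Its arguments: {"type":"object","properties":{"series":{"type":"array"},"newtons":{"type":"number"}},"required":["series"]}

```bash
mkdir -p pics
cat > h.py <<'E'
from rig import status, vision, arm
import numpy as np, cv2
from scipy.spatial.transform import Rotation as Ro
def cam(n):
    s=status.get_obs(); c=vision.camera(n); f=c["frame"].shape[0]/2/np.tan(np.radians(c["vertical_fov"])/2)
    if n=="wrist":
        T=np.eye(4);T[:3,:3]=Ro.from_rotvec(s["ee_rot"]).as_matrix();T[:3,3]=s["eef_pos"];W=T@np.array(c["mount"])
    else:
        R=np.array(c["R"]);W=np.eye(4);W[:3,:3]=R.T;W[:3,3]=-R.T@np.array(c["t"])
    c.update(f=f,W=W); return c
def cloud(c):
    h,w=c["range_z"].shape;u,v=np.meshgrid(np.arange(w),np.arange(h));z=c["range_z"]
    P=np.stack([(u-c["cx"])/c["f"]*z,(v-c["cy"])/c["f"]*z,z],-1)
    return P@c["W"][:3,:3].T+c["W"][:3,3]
def blobs(c,kind):
    hsv=cv2.cvtColor(c["frame"],cv2.COLOR_RGB2HSV);H,S,V=[hsv[...,i] for i in range(3)]
    m={"red":((H<8)|(H>172))&(S>140)&(V>60),"green":(H>40)&(H<85)&(S>100)&(V>40)}[kind].astype(np.uint8)
    n,l,st,ce=cv2.connectedComponentsWithStats(m)
    return [(l==i,st[i],ce[i]) for i in range(1,n) if st[i][4]>12]
E
python3 - <<'E'
from h import *
s=status.get_obs();print(s, arm.pinch_z)
im=[]
for n in("scene","top"):
    c=cam(n);P=cloud(c);im.append(c["frame"])
    print(n,c["W"][:3,3].round(3),c["f"])
    for k in("red","green"):
        for m,st,ce in blobs(c,k):
            q=P[m&(c["range_z"]>0)];
            if len(q): print(k,st,ce.round(1),np.median(q,0).round(3),q.min(0).round(3),q.max(0).round(3))
cv2.imwrite("pics/a.png",cv2.cvtColor(im[0],cv2.COLOR_RGB2BGR));cv2.imwrite("pics/b.png",cv2.cvtColor(im[1],cv2.COLOR_RGB2BGR))
E
```

```text
{'clock': 0.0, 'joint_pos': array([ 1.21639793,  0.33289043, -0.06469912,  1.46094838,  0.02158602,
        1.34992282, -0.08848902]), 'joint_velocities': array([-0.0003636 , -0.00071037,  0.00161945, -0.00105061,  0.00018991,
       -0.00011052,  0.00083455]), 'effort': array([ 1.51548261e-05, -6.23251319e+01,  2.46917648e-02, -3.89899170e+01,
       -6.14080578e-02,  3.97721620e-02,  1.25337624e-04]), 'eef_pos': array([ 0.20345676, -0.59053326,  0.22173899]), 'ee_rot': array([-3.09702835e+00, -5.18605559e-01,  4.68666417e-04]), 'contact_force': array([-0.23046188, -0.81526642, -0.15324741]), 'torque': array([ 0.03242031,  0.05250104, -0.0169492 ]), 'gripper_force': 0.0, 'width': 1.0009706800399076} 0.0187
scene [-0.21   0.623  0.422] 388.3774200616365
red [277 129   9  21  63] [281.  138.9] [ 0.675 -0.214  0.1  ] [ 0.671 -0.338  0.025] [ 0.828 -0.198  0.131]
red [311 167  11  12  65] [316.3 171.7] [ 0.456 -0.143  0.063] [ 0.447 -0.158  0.052] [ 0.468 -0.114  0.074]
red [214 198  19  17 134] [223.9 205.5] [0.446 0.172 0.063] [0.439 0.109 0.013] [0.555 0.204 0.076]
green [193 140  17
[... 600 characters left out ...]
71 0.066] [0.441 0.15  0.048] [0.464 0.207 0.08 ]
green [250 116  12  42 252] [255.5 136.2] [0.562 0.099 0.039] [0.517 0.089 0.017] [0.601 0.109 0.044]
green [397 145   9  10  55] [401.1 148.8] [ 0.548 -0.196  0.012] [ 0.537 -0.204  0.004] [ 0.556 -0.188  0.016]
green [405 162   8   7  24] [408.4 164.9] [ 0.515 -0.21   0.012] [ 0.509 -0.218  0.008] [ 0.521 -0.203  0.016]
green [296 201  10  10  83] [300.5 205.6] [0.425 0.007 0.025] [ 0.416 -0.003  0.015] [0.435 0.016 0.03 ]
green [453 205   9   8  47] [456.9 208.5] [ 0.446 -0.356 -0.111] [ 0.437 -0.365 -0.116] [ 0.454 -0.347 -0.105]
green [460 204  24  22 300] [471.  215.6] [ 0.429 -0.384 -0.096] [ 0.407 -0.412 -0.136] [ 0.453 -0.356 -0.081]
```

View pics/a.png

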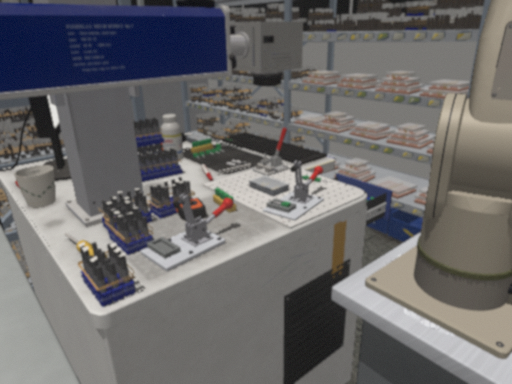

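View pics/b.png

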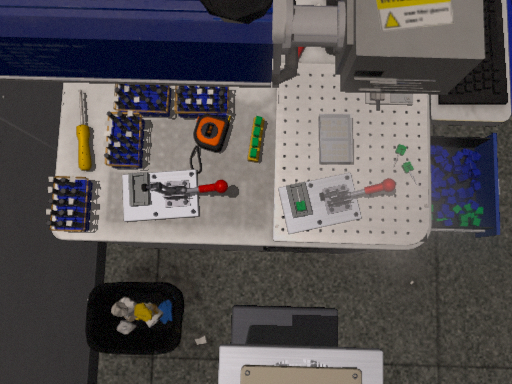

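The top view shows the loaded nest on the right, with the green cap at about (300,205) and its ball at about (388,185). The empty nest is on the left, with its ball at about (221,186). My colour mask missed the loaded ball in this view, so I'll refine it.

Run:
```python
from h import *
c=cam("top");P=cloud(c);F=c["frame"]
print(F[186,384:394],P[186,388])
cr=F[150:250,260:420];cv2.imwrite("pics/c.png",cv2.cvtColor(cv2.resize(cr,(800,500),interpolation=cv2.INTER_CUBIC),cv2.COLOR_RGB2BGR))
hsv=cv2.cvtColor(F,cv2.COLOR_RGB2HSV).astype(int)
m=((hsv[...,0]<12)|(hsv[...,0]>168))&(hsv[...,1]>120)&(hsv[...,2]>50)
m[:,:340]=0;m[:150]=0;m[:,:][230:]=0
v,u=np.nonzero(m);print(len(u),u.min(),u.max(),v.min(),v.max())
def ray(u,v,z):
    d=c["W"][:3,:3]@[(u-c["cx"])/c["f"],(v-c["cy"])/c["f"],1];o=c["W"][:3,3];return (o+d*(z-o[2])/d[2]).round(4)
# ball: largest inscribed circle
dt=cv2.distanceTransform(m.astype(np.uint8),cv2.DIST_L2,5);vv,uu=np.unravel_index(dt.argmax(),dt.shape)
print("ball px",uu,vv,dt.max(),ray(uu,vv,.062))
q=P[m];print(np.median(q,0),q[:,2].max(), P[vv,uu])
g=[b for b in blobs(c,"green") if abs(b[2][0]-300)<8][0];print("cap",g[2],ray(*g[2],.027))
# white base plate
w=(np.abs(P[...,2]-.010)<.005)&(hsv[...,1]<40)&(hsv[...,2]>190)
w[:,:270]=0;w[:,370:]=0;w[:165]=0;w[240:]=0
ww=cv2.morphologyEx(w.astype(np.uint8),cv2.MORPH_OPEN,np.ones((3,3)))
cn=max(cv2.findContours(ww,0,2)[0],key=cv2.contourArea);r=cv2.minAreaRect(cn);print(r,[ray(*p,.01) for p in cv2.boxPoints(r)])
```

```text
[[144  81  80]
 [156  87  82]
 [158  80  78]
 [162  86  80]
 [167  84  82]
 [168  85  79]
 [163  83  80]
 [154  80  78]
 [152  83  78]
 [142  82  78]] [ 0.45993158 -0.15257011  0.07454838]
131 365 393 180 191
ball px 388 184 4.0 [ 0.466  -0.1559  0.062 ]
[ 0.46020709 -0.13985339  0.06367697] 0.07710632333406808 [ 0.46392246 -0.15287119  0.07350377]
cap [300.41463415 205.6097561 ] [0.4244 0.0073 0.027 ]
((290.5, 218.50001525878906), (13.339458465576172, 8.973817825317383), 75.96376037597656) [array([0.4106, 0.0374, 0.01  ]), array([0.4155, 0.0201, 0.01  ]), array([0.3897, 0.0132, 0.01  ]), array([0.3849, 0.0304, 0.01  ])]
```

View pics/c.png

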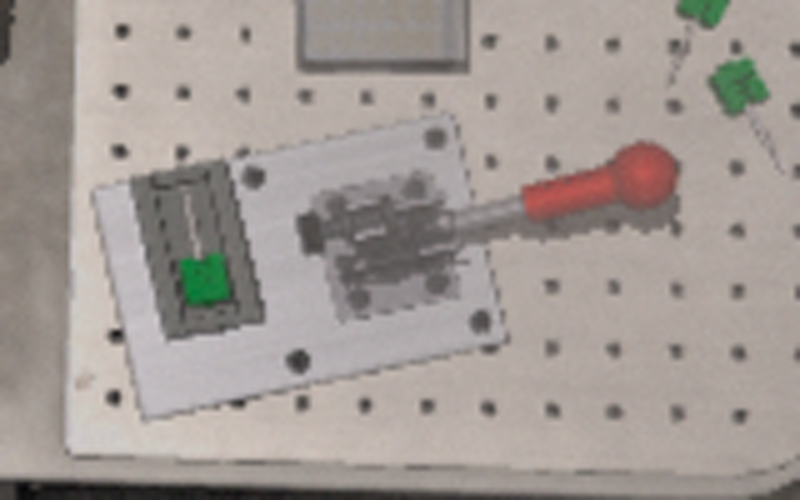

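The crop shows the loaded nest with its base plate corners at crop (95,188), (452,113), (507,342) and (147,417). The ball centre is at crop (643,174), and the cap at (205,280) confirms the cutter is in this nest.

Run:
```python
from h import *
c=cam("top")
def ray(a,z):
    u,v=260+a[0]/5-.4,150+a[1]/5-.4
    d=c["W"][:3,:3]@[(u-c["cx"])/c["f"],(v-c["cy"])/c["f"],1];o=c["W"][:3,3];return o+d*(z-o[2])/d[2]
K=[ray(p,.01) for p in((95,188),(452,113),(507,342),(147,417))]
print([np.linalg.norm(K[i]-K[(i+1)%4]).round(4) for i in range(4)])
x=K[0]-K[1]+K[3]-K[2];x/=np.linalg.norm(x);y=np.cross([0,0,1],x);print("x",x,"yaw",np.degrees(np.arctan2(x[1],x[0])))
e=(K[1]+K[2])/2;hp=(K[0]+K[1]+K[2]+K[3])/4-.045*x;hp[2]=.032
B=ray((643,174),.062);hb=B+.083*x;print("hinge plate",hp,"ball",B,"hinge ball",hb,"ball-in-fixture",(B-hp)@x,(B-hp)@y)
s=status.get_obs();R=Ro.from_rotvec(s["ee_rot"]).as_matrix();print(R.round(3))
t=R.T@y;print("tool turn z deg (mod 180)",np.degrees(np.arctan2(-t[0],t[1])))
print("tool shift to over ball",(R.T@(B+[0,0,.05]-s["eef_pos"])*1e3).round(1))
```

```text
[np.float64(0.1476), np.float64(0.0949), np.float64(0.1468), np.float64(0.0943)]
x [-0.23276678  0.97253258  0.        ] yaw 103.46001872384772
hinge plate [ 0.44452402 -0.07625111  0.032     ] ball [ 0.46521706 -0.15625172  0.062     ] hinge ball [ 0.44589742 -0.07553151  0.062     ] ball-in-fixture -0.08261985475781197 -0.0015031707453161008
[[ 0.945  0.326 -0.   ]
 [ 0.326 -0.945  0.001]
 [-0.    -0.001 -1.   ]]
tool turn z deg (mod 180) 95.55047952563704
tool shift to over ball [ 389.  -325.4  110.4]
```

Emit:
{"api": "step_arm", "payload": {"series": [[[43.2, -36.2, 0, 0, 0, 0, 87], [43.2, -36.2, 0, 0, 0, 0, 87], [43.2, -36.2, 0, 0, 0, 0, 87], [43.2, -36.2, 10, 0, 0, 0, 87], [43.2, -36.2, 15, 0, 0, 0, 87], [43.2, -36.2, 15, 0, 0, 0, 87], [43.2, -36.2, 15, 0, 0, 0, 87], [43.2, -36.2, 15, 0, 0, 0, 87], [43.4, -35.8, 0, 0, 0, 0, 87], [0, 0, 0, 0, 0, 0, 87]]], "newtons": 15}}

```text
clock: 1.45
eef_pos: [0.4672, -0.1521, 0.1526]
ee_rot: [-3.095, -0.53, -0.001]
contact_force: [-0.0, 0.3, 0.5]
width: 0.999
gripper_force: 0.0
```

Emit:
{"api": "step_arm", "payload": {"series": [[[0, 0, 0, 0, 0, -10.6, 70], [0, 0, 0, 0, 0, -10.6, 70], [0, 0, 0, 0, 0, -10.6, 70], [0, 0, 0, 0, 0, -10.6, 70], [0, 0, 0, 0, 0, -10.6, 70], [0, 0, 0, 0, 0, -10.6, 70], [0, 0, 0, 0, 0, -10.6, 70], [0, 0, 0, 0, 0, -10.3, 70], [0, 0, 0, 0, 0, 0, 70], [0, 0, 0, 0, 0, 0, 70]]]}}

```text
clock: 2.7
eef_pos: [0.4652, -0.157, 0.1525]
ee_rot: [1.951, 2.463, -0.0]
contact_force: [0.1, -0.6, 0.8]
width: 0.809
gripper_force: 0.0
```

Run:
```python
from h import *
s=status.get_obs();R=Ro.from_rotvec(s["ee_rot"]).as_matrix();print(s["clock"],s["eef_pos"],R.round(3),s["joint_pos"].round(2),s["contact_force"])
c=cam("wrist");P=cloud(c);F=c["frame"]
cv2.imwrite("pics/d.png",cv2.cvtColor(F,cv2.COLOR_RGB2BGR))
y=np.array([.9725,.2328,0])
print("yaw err",np.degrees(np.arctan2(*(R.T@y)[:2])))
for m,st,ce in blobs(c,"red"):
    mm=m&(c["range_z"]>0);q=P[mm];print(st,ce,np.median(q,0).round(3),q.min(0).round(3),q.max(0).round(3))
    if st[4]>500:
        dt=cv2.distanceTransform(m.astype(np.uint8),cv2.DIST_L2,5);v,u=np.unravel_index(dt.argmax(),dt.shape)
        d=c["W"][:3,:3]@[(u-c["cx"])/c["f"],(v-c["cy"])/c["f"],1];o=c["W"][:3,3];B=o+d*(.062-o[2])/d[2]
        print("inscribed",u,v,dt.max(),"r_mm",dt.max()/c["f"]*((o[2]-.062))*1e3,B,"depth pt",P[v,u])
        # sphere fit of points near the ball
        k=q[np.linalg.norm(q[:,:2]-B[:2],axis=1)<.014];k=k[k[:,2]>.055]
        from scipy.optimize import least_squares as ls
        r=ls(lambda p:np.linalg.norm(k-p,axis=1)-.013,B,loss="soft_l1",f_scale=.001);print("sphere",r.x,len(k))
        print("tool shift",R.T@(r.x-[0,0,.0187]-s["eef_pos"])*1e3)
```

```text
2.7 [ 0.46517588 -0.15703196  0.1525349 ] [[-0.229  0.973 -0.   ]
 [ 0.973  0.229 -0.   ]
 [-0.    -0.    -1.   ]] [ 0.77  0.13 -0.57  1.87  0.08  1.16  0.4 ] [ 0.11675589 -0.56678692  0.84232752]
yaw err 0.22693579586020765
[ 243  145   26   63 1103] [255.19129646 178.68993654] [ 0.46  -0.144  0.065] [ 0.448 -0.168 -0.   ] [ 0.475 -0.113  0.076]
inscribed 255 194 12.599998 r_mm 11.167745990057073 [ 0.463517   -0.15669304  0.062     ] depth pt [ 0.46256712 -0.15249297  0.07624245]
sphere [ 0.46368711 -0.15579187  0.06220595] 567
tool shift [  1.56413392  -1.15469001 109.02883736]
```

View pics/d.png

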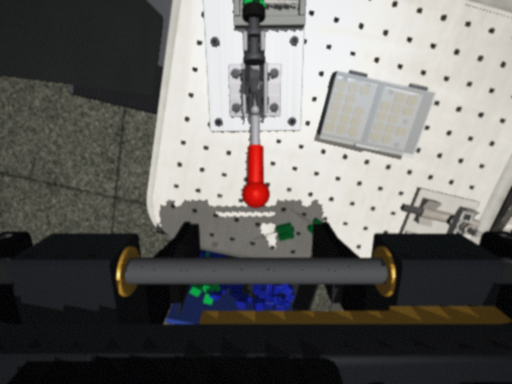

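The wrist view shows the ball at (255,194), with the clamp in line straight up the image. The ball's measured height of 62 mm matches the given value, so I'll descend and grip.

Emit:
{"api": "step_arm", "payload": {"series": [[[1.5, -1.2, 35, 0, 0, 0, 60], [0, 0, 35, 0, 0, 0, 60], [0, 0, 25, 0, 0, 0, 60], [0, 0, 14, 0, 0, 0, 60], [0, 0, 0, 0, 0, 0, 60], [0, 0, 0, 0, 0, 0, 10], [0, 0, 0, 0, 0, 0, 10], [0, 0, 0, 0, 0, 0, 10], [0, 0, 0, 0, 0, 0, 10], [0, 0, 0, 0, 0, 0, 10]]], "newtons": 15}}

```text
clock: 4.0
eef_pos: [0.4646, -0.1553, 0.0439]
ee_rot: [1.944, 2.466, 0.001]
contact_force: [3.2, 1.5, 0.2]
width: 0.288
gripper_force: 15.0
```

Run:
```python
from h import *
s=status.get_obs();print(s["eef_pos"],s["contact_force"],s["width"]*87,s["gripper_force"])
q=np.linspace(0,1.396,15);a=np.radians(160)-q
print(np.c_[q[1:],np.diff(88*np.cos(a)),-np.diff(88*np.sin(a))].round(2))
```

```text
[ 0.46462905 -0.15532858  0.04390838] [3.16861394 1.51636423 0.24805714] 25.06668132558497 14.989084512926638
[[ 0.1   3.41 -8.08]
 [ 0.2   4.19 -7.7 ]
 [ 0.3   4.94 -7.25]
 [ 0.4   5.64 -6.72]
 [ 0.5   6.28 -6.12]
 [ 0.6   6.86 -5.47]
 [ 0.7   7.37 -4.76]
 [ 0.8   7.8  -4.  ]
 [ 0.9   8.16 -3.21]
 [ 1.    8.44 -2.38]
 [ 1.1   8.64 -1.52]
 [ 1.2   8.75 -0.66]
 [ 1.3   8.77  0.22]
 [ 1.4   8.7   1.09]]
```

Emit:
{"api": "step_arm", "payload": {"series": [[[3.4, 0.5, -8.1, 0, 0, 0, 10], [4.2, 0, -7.7, 0, 0, 0, 10], [4.9, 0, -7.3, 0, 0, 0, 10], [5.6, 0, -6.7, 0, 0, 0, 10], [6.3, 0, -6.1, 0, 0, 0, 10], [6.9, 0, -5.5, 0, 0, 0, 10], [7.4, 0, -4.8, 0, 0, 0, 10], [0, 0, 0, 0, 0, 0, 10]]]}}

```text
clock: 5.0
eef_pos: [0.4553, -0.1171, 0.0902]
ee_rot: [1.943, 2.468, -0.0]
contact_force: [0.9, -0.5, 1.4]
width: 0.287
gripper_force: 15.0
```

```bash
cat > st.py <<'E'
from h import *
s=status.get_obs();x=np.array([-.2328,.9725,0]);y=np.array([.9725,.2328,0])
d=s["eef_pos"]+[0,0,.0187]-(np.array([.4637,-.1558,.0621])+.083*x-[0,0,.030])
X,Z=d@x*1e3,d[2]*1e3
print("fixture x,y,z",X.round(1),(d@y*1e3).round(1),Z.round(1),"r",np.hypot(X,Z).round(1),"q",np.radians(160)-np.arctan2(Z,X),"F xyz",(s["contact_force"]@x).round(1),(s["contact_force"]@y).round(1),s["contact_force"][2].round(1),s["width"]*87,s["gripper_force"],s["clock"])
E
python3 st.py
```

```text
fixture x,y,z -43.4 0.8 76.8 r 88.2 q 0.7070112648778193 F xyz -0.7 0.8 1.4 24.980996911860778 15.013505554525182 5.0
```

Tracking well; continuing to close.

Emit:
{"api": "step_arm", "payload": {"series": [[[7.8, 0, -4.0, 0, 0, 0, 10], [8.2, 0, -3.2, 0, 0, 0, 10], [8.4, 0, -2.4, 0, 0, 0, 10], [8.6, 0, -1.5, 0, 0, 0, 10], [8.8, 0, -0.6, 0, 0, 0, 10], [8.8, 0, 0.2, 0, 0, 0, 10], [8.7, 0, 1.1, 0, 0, 0, 10], [1, 0, 0, 0, 0, 0, 10], [0, 0, 0, 0, 0, 0, 10], [0, 0, 0, 0, 0, 0, 10], [0, 0, 0, 0, 0, 0, 10]]]}}

```text
clock: 6.38
eef_pos: [0.441, -0.059, 0.1]
ee_rot: [-1.945, -2.467, 0.0]
contact_force: [-0.7, 1.8, 2.8]
width: 0.284
gripper_force: 15.0
```

```bash
python3 st.py
python3 - <<'E'
from h import *
c=cam("scene");F=c["frame"][120:240,220:380]
cv2.imwrite("pics/e.png",cv2.cvtColor(cv2.resize(F,(800,600),interpolation=cv2.INTER_CUBIC),cv2.COLOR_RGB2BGR))
E
```

```text
fixture x,y,z 16.4 0.5 86.6 r 88.1 q 1.409366974146419 F xyz 1.9 -0.3 2.8 24.70613373459508 15.030222698114812 6.375
```

View pics/e.png

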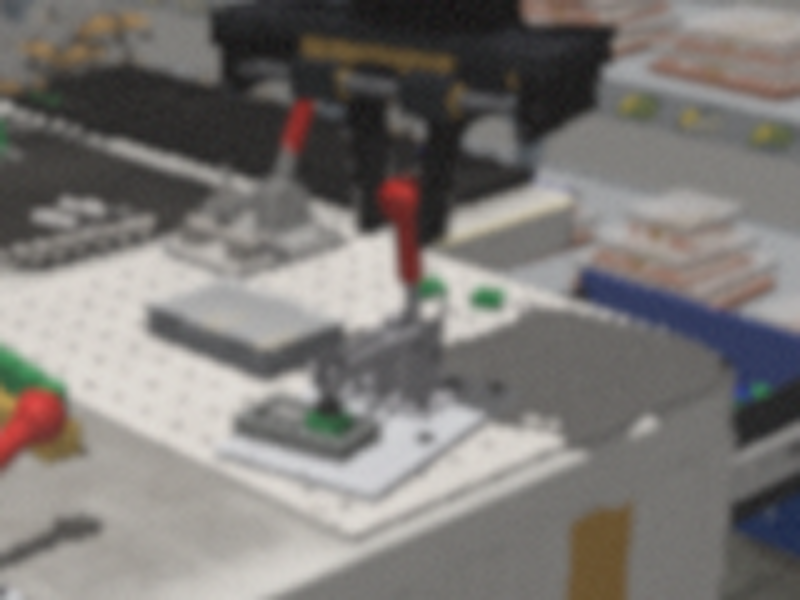

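The picture shows the handle upright, with the ball at crop (400,195), and the arm level with its black pad on the green cap at crop (325,405). The angle works out to about 1.40, so the clamp is locked. Now I'll swing it back open.

Emit:
{"api": "step_arm", "payload": {"series": [[[-1, 0, 0, 0, 0, 0, 10], [-8.7, 0, -1.1, 0, 0, 0, 10], [-8.8, 0, -0.2, 0, 0, 0, 10], [-8.8, 0, 0.6, 0, 0, 0, 10], [-8.6, 0, 1.5, 0, 0, 0, 10], [-8.4, 0, 2.4, 0, 0, 0, 10], [-8.2, 0, 3.2, 0, 0, 0, 10], [-7.8, 0, 4.0, 0, 0, 0, 10], [-7.4, 0, 4.8, 0, 0, 0, 10], [-6.9, 0, 5.5, 0, 0, 0, 10]]]}}

```text
clock: 7.68
eef_pos: [0.4589, -0.1321, 0.0792]
ee_rot: [1.945, 2.467, 0.0]
contact_force: [1.2, 3.5, -0.7]
width: 0.282
gripper_force: 15.0
```

```bash
python3 st.py
```

```text
fixture x,y,z -58.8 0.9 65.8 r 88.3 q 0.4920770359281632 F xyz 3.1 1.9 -0.7 24.55152591065218 15.008144059684128 7.675
```

Emit:
{"api": "step_arm", "payload": {"series": [[[-6.3, 0, 6.1, 0, 0, 0, 10], [-5.6, 0, 6.7, 0, 0, 0, 10], [-4.9, 0, 7.3, 0, 0, 0, 10], [-4.2, 0, 7.7, 0, 0, 0, 10], [-3.4, 0, 8.1, 0, 0, 0, 10], [0, 0, 0, 0, 0, 0, 10], [0, 0, 0, 0, 0, 0, 10], [0, 0, 0, 0, 0, 0, 10]]]}}

```text
clock: 8.68
eef_pos: [0.4647, -0.1556, 0.0437]
ee_rot: [1.944, 2.466, 0.0]
contact_force: [2.9, -3.4, 0.2]
width: 0.286
gripper_force: 15.0
```

```bash
python3 st.py
```

```text
fixture x,y,z -83.1 1.0 30.3 r 88.4 q 0.0009942413185424215 F xyz -4.0 2.1 0.2 24.844565006577156 15.043913125991821 8.675
```

Open. I'll release and retreat straight up.

Emit:
{"api": "step_arm", "payload": {"series": [[[0, 0, 0, 0, 0, 0, 70], [0, 0, 0, 0, 0, 0, 70], [0, 0, 0, 0, 0, 0, 70], [0, 0, 0, 0, 0, 0, 70], [0, 0, -15, 0, 0, 0, 70], [0, 0, -30, 0, 0, 0, 70], [0, 0, -35, 0, 0, 0, 70], [-40, 0, -20, 0, 0, 0, 70], [-50, 0, 0, 0, 0, 0, 70], [0, 0, 0, 0, 0, 0, 70], [0, 0, 0, 0, 0, 0, 70]]]}}

```text
clock: 10.05
eef_pos: [0.4855, -0.2422, 0.1441]
ee_rot: [1.944, 2.468, 0.001]
contact_force: [-0.9, 0.6, 1.3]
width: 0.8
gripper_force: 0.0
```

Run:
```python
from h import *
s=status.get_obs();print(s["eef_pos"],s["contact_force"],s["width"])
c=cam("scene");F=c["frame"][120:240,220:380]
cv2.imwrite("pics/f.png",cv2.cvtColor(cv2.resize(F,(800,600),interpolation=cv2.INTER_CUBIC),cv2.COLOR_RGB2BGR))
```

```text
[ 0.48548901 -0.24224746  0.14410433] [-0.9271548   0.64806393  1.32973078] 0.7996175441245769
```

View pics/f.png

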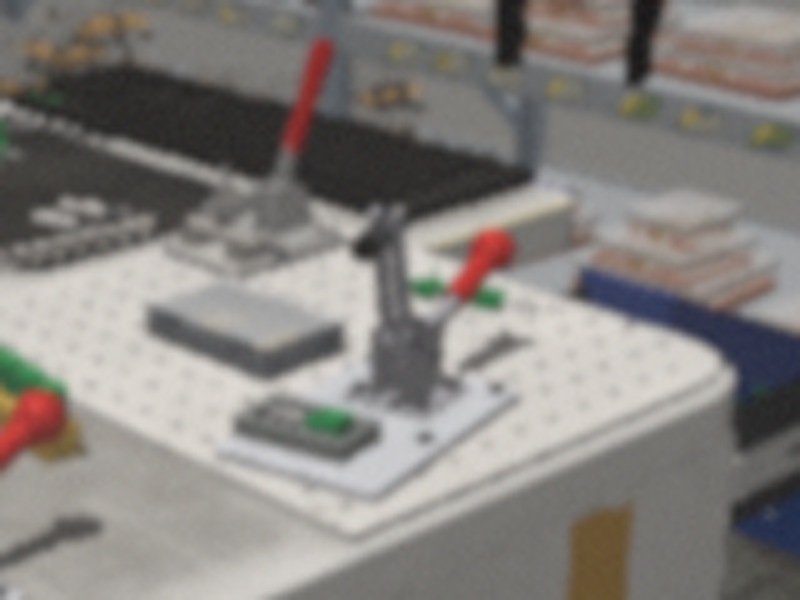

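The clamp is open, with its ball at crop (492,247). The cutter lies flat in the nest with its cap at crop (328,418), and the arm is clear.

```bash
python3 -c "
from rig import arm;print(arm.close_job())"
```

```text
the job is handed in; nothing more can be done
None
```

The cutter's clamp was locked down on the green cap and swung fully open again, the cutter lies in its nest, the empty nest's clamp was not touched, and the job is handed in (about 10 s on the robot clock; no verdict was returned).

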